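Lay the wood sample down and shut the specimen case

ROBOT

A 6-joint arm with a two-finger parallel gripper is mounted at the origin on the work surface. World frame = base frame: x ahead of the robot, y to its left, z up, the work surface at z = 0. Lengths are in m, angles in rad, forces in N, time in s.
With the tool pointing down it reaches from about 0.3 to 0.875 m from the base axis. Payload 4.2 kg.
Tool frame: the origin (TCP) lies at the very end of the fingers, on their centre line; the grasp point (between the pads) lies 19 mm behind it; z points along the fingers, y is the line along which they close (so a half turn about z gives the same grasp; the last joint's range is limited). The gripper opens to 85 mm and grips with 20 to 120 N. Pads are 22 mm wide; open, the fingers measure 114 mm over their backs; the gripper's body (76 mm by 85 mm) begins 54 mm behind the grasp point. The pads swing forward as they close: fully open they stand 13 mm farther back than shut.
Start: joints at [-1.229, 0.32, 1.565, -0, 1.257, -0.02], TCP at [0.204, -0.538, 0.231] pointing down, gripper open.
Joint ranges: [-3.11, 3.11], [-0.84, 2.01], [0.21, 2.61], [-1.34, 4.49], [0.05, 2.63], [-2.56, 2.56]. Speed limits (rad/s): [2.57, 2.57, 3.14, 3.14, 3.14, 3.14].

INTERFACE

Orientations are given as a rotation vector (axis times angle).
In Python, from rig import r, get_image, camera_model gives the robot as it stands.
- The arm moves only by the shell command python3 -m crank 'ROWS'. ROWS is JSON, a list of rows, each a list of 5 numbers: the closure, from 0 (fully open) to 1 (shut), then the shift along the tool's x, y, z in m, then the turn about the tool's z in degrees. A call has 1 to 10 rows; each row shifts and turns the commanded pose from where the row before left it, along the tool's axes as they then stand; what a row does not reach is not made up. A row lasts 1/10 s, in which the tool goes at most 50 mm and 8.59 degrees, less where a joint would pass 70% of its speed; a pose out of reach is approached as far as the arm can. A call with a gripper value outside its range is refused whole. The fingers move at their own pace and stop on an object; the grip force is fixed at half the most. Time passes only in rows, so rows that do not move let the fingers close. It gives the time, the measured TCP pose, the force, the opening and the grip force at its end, in the units of the state.
- r.get_state(): the state, without advancing time (a new reading comes with each control period).
- get_image(name): name is "scene" or "top"; returns the picture (420x560x3 uint8, red, green, blue); there is no depth.
- camera_model(name): a dict with "K" (3x3 intrinsics, pixels), "xyz" and "rotation" of the camera in the world. Camera axes: x right, y up, looking along -z (the intrinsics and any distortion apply to the point x, -y, -z); pixel columns grow to the right and rows downward; lengths in m; the calibration is good to about 2 mm. A picture is of the moment at which its call begins. camera_model takes no time and is no camera call.
- r.sign_off(): hands the job in; it is judged then, once.
The state is a dict: "t": time; "joint_positions": joint angles; "dq": joint speeds; "joint_torque": joint torques, N m; "tool_pos": TCP position; "tcp_rot": TCP orientation; "ft_force": force on the tool from outside, world axes, zero at the start; "ft_torque": the same for the moment, N m; "opening": finger opening in m; "grip_force": force on a finger pad.
Only numpy, scipy, OpenCV 4.12 (cv2) and the standard library are available. Lean on these libraries where they do the work, as an engineer would, in place of code of your own. Each camera call takes 0.05 s, during which the arm holds its last target. There are 200 camera calls.

TASK

Close up the open specimen case: with the fingertips, push over the tall wood sample that stands at one end of it so that it lies flat along the case floor, then push the lid over and press it fully shut. Do not lift or carry anything; leave the short block in the case standing, and leave the other things on the table where they are.

Things in the scene. Friction and masses are not known exactly. Their poses are not given: they have to be found in the camera images.
- case: Open grey plastic specimen case, fixed to the table; outside 96 (its x) by 240 (its y) by 52 mm high, walls and floor 6 mm, so inside 84 by 228 mm and 46 mm deep. Origin: centre of its underside, on the table. Its x axis points level to the hinged long side, its y axis along its length, z up. The tall sample fits lying only along y, not across.
- lid (a joint): Angle of the case's lid: 0 = fully shut, about 1.57 = upright, starts open between 1.6 and 1.85 (leaning back outwards), limit 1.95. Stiff friction hinge (about 0.12 N m): stays wherever it is left, about 2 N at the free edge turns it when it is upright. The lid is a grey plate 96 by 240 by 6 mm with a blank paper label on its outer face.
- lid_hinge (a point): Middle of the lid's hinge line, on the upper outer edge of the case's +x long side, 52 mm above the table. The line runs along the case's y axis; the inner face of the lid lies in the plane through it.
- lid_edge (a point): Middle of the lid's free edge, on the outer face (the face that is on top when shut), 96 mm from the hinge line.
- tall: Tall plain wood sample, a 28 by 28 by 120 mm block of about 60 g, standing upright on the case floor about 26 mm from one end wall of the inside (either end) to its centre. Origin: centre of its underside; z axis along its length (up at the start).
- stub: Short plain wood block, 28 by 28 by 36 mm, standing on the case floor near the other end; it stays there. It is lower than the rim. Origin: centre of its underside; z up.
- dowel_a: Small upright wood dowel, 20 mm diameter, 38 mm high, on the table in front of the case (beside its unhinged long side). Origin: centre of its underside. Leave alone.
- dowel_b: Another such dowel, next to dowel_a. Leave alone.
- boat_a: White plastic weighing boat, about 70 mm square, 22 mm high, on the table in front of the case. Origin: centre of its underside. Leave alone.
- boat_b: Another such weighing boat, elsewhere on the table. Leave alone.
- dish: Closed glass dish, 90 mm diameter, 15 mm high. Origin: centre of its underside. Leave alone.
- driver: Screwdriver lying on the table. Origin: on the table under it. Leave alone.
- spare: Spare wood sample lying on the table outside the case, 120 by 28 by 28 mm. Origin: centre of its underside, x along its length. Leave alone.
Things that resemble listed ones, but are neither listed nor needed, are in the scene too. What is shaped like the tall but orange is not meant.

How it is judged:
On the way, in this order (a step that is already met when the one before it is completed fails the run):
1. the tall sample lies flat along the case floor (angle between tall's own z axis and vertical between 1.45 and 1.69 rad and z of tall in the frame of case below 0.03 m and x of tall in the frame of case between -0.048 and 0.048 m and y of tall in the frame of case between -0.12 and 0.12 m and linear speed of tall below 0.03 m/s and value of joint lid above 0.3 rad), for 0.2 s.
2. the lid is fully shut (value of joint lid below 0.04 rad), for 0.2 s.
At the end, for the whole second after the job is handed in: The tall sample lies flat on the case floor inside the case (within about 7 degrees of level), at rest; the short block stands upright in the case (within about 6 degrees); the lid is shut to within 0.04 rad (angle between tall's own z axis and vertical between 1.45 and 1.69 rad and z of tall in the frame of case below 0.03 m and x of tall in the frame of case between -0.048 and 0.048 m and y of tall in the frame of case between -0.12 and 0.12 m and linear speed of tall below 0.03 m/s and angle between stub's own z axis and vertical below 0.1 rad and z of stub in the frame of case below 0.015 m and x of stub in the frame of case between -0.048 and 0.048 m and y of stub in the frame of case between -0.12 and 0.12 m and value of joint lid below 0.04 rad); the robot touches nothing.
It fails at once if the tall sample is lifted: its underside centre is more than 45 mm above the table (height (world z) of tall above 0.045 m).
It fails at once if the short block is knocked over (tilts over 0.5 rad) or lifted over 25 mm (angle between stub's own z axis and vertical above 0.5 rad or height (world z) of stub above 0.031 m).
It fails at once if another thing on the table is moved by more than 25 mm (distance of any of dowel_a, dowel_b, boat_a, boat_b, dish, driver, spare from where it was at the start of the episode above 0.025 m).
It also fails if it takes over 45 s, if anything falls off the work surface, if the arm or the gripper's body presses on something with over 40 N, if the wrist force passes 120 N, or if a joint passes its speed limit or range.

## Working session

There is one attempt and no reset: what is moved stays moved. The work goes in short steps, Python scripts to look and compute and a shell command to move; the robot and the scene stay as the last step left them, time stands still between calls to the robot, and variables do not carry over. Pictures are saved under pics/ and viewed, at most 10 in all, crops included, and the job is handed in when it is done.

```bash
mkdir -p pics; python3 - <<'E'
from rig import r,get_image,camera_model
import cv2
for n in("scene","top"):
    cv2.imwrite(f"pics/{n}0.png",get_image(n)[:,:,::-1])
    m=camera_model(n);print(n,m)
s=r.get_state();print(s['t'],s['tool_pos'],s['tcp_rot'],s['opening'])
E
```

```text
scene {'K': array([[449.00867142,   0.        , 278.19334238],
       [  0.        , 449.00867142, 208.70919731],
       [  0.        ,   0.        ,   1.        ]]), 'xyz': array([1.22530769, 0.30786513, 0.78503636]), 'rotation': array([0.50406173, 0.82280683, 1.91212021])}
top {'K': array([[380.30220112,   0.        , 280.2286063 ],
       [  0.        , 380.30220112, 211.65173409],
       [  0.        ,   0.        ,   1.        ]]), 'xyz': array([ 0.36856473, -0.0165845 ,  1.15855559]), 'rotation': array([ 0.11600149, -0.11040668, -1.56340519])}
0.1 [ 0.203381   -0.53738168  0.23056085] [-3.08880060e+00 -5.64910091e-01  4.29331558e-04] 0.08553026779424605
```

View pics/scene0.png

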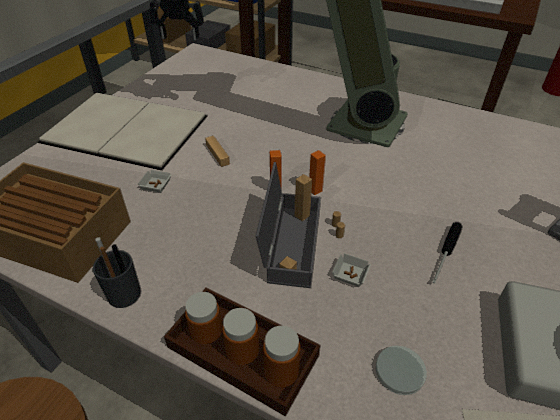

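View pics/top0.png

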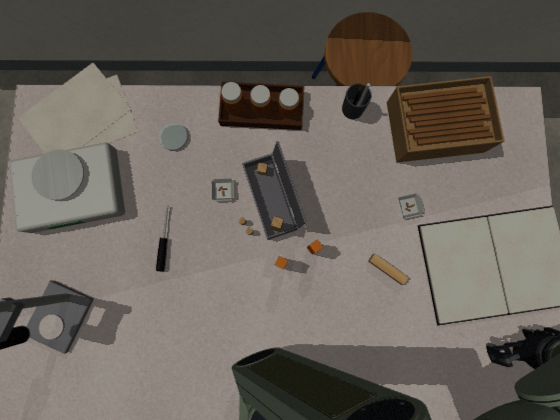

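The scene shows the open case at about (290,235). Its lid leans out on the left, towards -y. Candidates for the tall sample:
- **Plain wood block in the case:** scene (303,197), top (278,224). It stands inside the case at the robot-side end and is plain wood, so it fits the description.
- **Two orange blocks outside the case:** scene (276,165) and (317,172), top (281,263) and (315,247). They are decoys.
- **Spare:** scene (216,150), lying on the table.

I'll confirm with an enlarged crop.

```bash
python3 - <<'E'
import cv2,numpy as np
a=cv2.imread("pics/scene0.png")[140:295,235:380];b=cv2.imread("pics/top0.png")[135:275,205:335]
a=cv2.resize(a,(400,int(155*400/145)),interpolation=cv2.INTER_CUBIC)
b=cv2.resize(b,(400,int(140*400/130)),interpolation=cv2.INTER_CUBIC)
h=max(a.shape[0],b.shape[0]);o=np.zeros((h,800,3),np.uint8);o[:a.shape[0],:400]=a;o[:b.shape[0],400:]=b
o=cv2.convertScaleAbs(o,alpha=1.6)
cv2.imwrite("pics/crop0.png",o)
E
```

```text
(no output)
```

View pics/crop0.png

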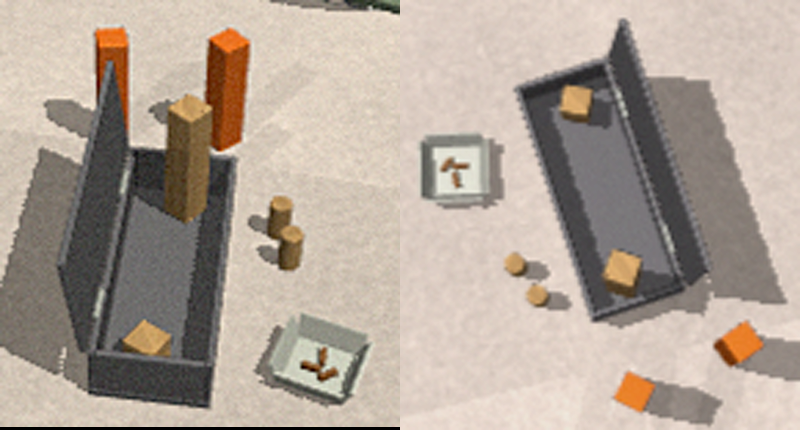

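The left crop shows the plain wood block standing in the case at the robot end, with its top at scene (304,179). The stub top is at scene (289,262). Both orange blocks stand outside the case beyond that end. I'll fit the poses from these corner pixels in the two views.

```bash
cat > h.py <<'E'
import numpy as np,cv2
from rig import r,get_image,camera_model
from scipy.optimize import least_squares
from scipy.spatial.transform import Rotation as R
CM={n:camera_model(n) for n in("scene","top")}
def proj(n,p):
    m=CM[n];c=R.from_rotvec(m['rotation']).inv().apply(np.atleast_2d(p)-m['xyz'])
    q=np.c_[c[:,0],-c[:,1],-c[:,2]]@m['K'].T
    return q[:,:2]/q[:,2:]
def c2w(c,p): # case x,y,yaw
    p=np.atleast_2d(p);C,S=np.cos(c[2]),np.sin(c[2])
    return np.c_[c[0]+C*p[:,0]-S*p[:,1],c[1]+S*p[:,0]+C*p[:,1],p[:,2]]
def tri(ps,pt):
    f=lambda p:np.r_[proj('scene',p)[0]-ps,proj('top',p)[0]-pt]
    s=least_squares(f,[.5,0,.05]);return s.x,s.fun
def w2c(c,p):
    C,S=np.cos(c[2]),np.sin(c[2]);d=np.array(p)[:2]-c[:2]
    return np.array([C*d[0]+S*d[1],-S*d[0]+C*d[1],p[2]])
E
python3 - <<'E'
from h import *
# order: hinge far, unh far, unh near, hinge near ; free far, free near
S=[(267.6,267.9),(311.8,272.3),(320.9,196.2),(283.9,194.4),(257.5,236),(274.1,163.6)]
T=[(272.6,156.1),(243.3,164.2),(268.4,238.3),(297.6,228.6),(278.1,142.1),(304.8,223.4)]
for a,b in zip(S,T):
    p,e=tri(a,b);print(p.round(3),e.round(1))
def pts(v,s):
    a=v[3];fx=.048-.096*np.cos(a)+.003*np.sin(a);fz=.052+.096*np.sin(a)+.003*np.cos(a)
    return c2w(v,[(.048,s*.12,.052),(-.048,s*.12,.052),(-.048,-s*.12,.052),(.048,-s*.12,.052),(fx,s*.12,fz),(fx,-s*.12,fz)])
for s in(1,-1):
    f=lambda v:np.r_[(proj('scene',pts(v,s))-S).ravel(),(proj('top',pts(v,s))-T).ravel()]
    best=min((least_squares(f,[.5,0,y,1.7],loss='soft_l1') for y in(-2,-1,0,1,2,3)),key=lambda q:q.cost)
    print(s,best.x.round(4),best.cost,f(best.x).reshape(-1,2).round(1).tolist())
    if s==1 or best.cost<B.cost:B=best
c=B.x;np.save('case.npy',c)
for n,a,b in(("tall top",(303.9,179.1),(277.8,222.1)),("stub top",(288.6,262.5),(262.5,167.8))):
    p,e=tri(a,b);print(n,p.round(3),e.round(1),w2c(c,p).round(3))
for n,a,b in(("dowelA",(338-.6,235-12.5),(249.6,231)),("orange L",(275.6,151.5),(315.5,246)),("orange R",(318,153.5),(281,262.5))):
    p,e=tri(a,b);print(n,p.round(3),e.round(1),w2c(c,p).round(3))
E
```

```text
[0.7   0.013 0.044] [-0.4 -0.1 -0.6  0.2]
[0.672 0.102 0.049] [-0.7 -0.1 -1.   0.4]
[0.449 0.026 0.052] [-1.2 -0.1 -1.3  0.5]
[ 0.479 -0.06   0.047] [-1.  -0.1 -1.1  0.5]
[ 0.709 -0.003  0.143] [-0.8 -0.1 -1.1  0.5]
[ 0.485 -0.08   0.14 ] [ 0.3  0.   0.4 -0.2]
1 [ 0.5765  0.0211 -1.2396  1.7221] 12.312449780470503 [[-1.3, -0.4], [0.4, 0.3], [-0.2, -0.3], [-2.0, -2.1], [-0.9, -0.4], [0.6, -2.5], [-1.1, -2.5], [-2.2, -0.6], [-2.0, 1.2], [0.0, 0.3], [-1.5, -0.5], [0.5, -0.1]]
-1 [ 0.6    -0.0473  1.9038  1.0968] 329.30255832581327 [[10.1, 0.8], [-79.3, -8.6], [-68.0, -6.7], [7.4, -1.3], [-0.7, 2.3], [0.5, 0.1], [-8.6, 0.0], [50.9, -18.1], [52.6, -17.3], [-7.6, 2.9], [-1.5, 0.4], [0.4, 0.2]]
tall top [ 0.489 -0.004  0.124] [-0.8 -0.1 -0.8  0.3] [-0.005 -0.091  0.124]
stub top [0.664 0.045 0.04 ] [-0.7 -0.1 -0.9  0.3] [0.006 0.09  0.04 ]
dowelA [0.475 0.084 0.01 ] [-0.9 -0.  -1.1  0.4] [-0.092 -0.076  0.01 ]
orange L [ 0.425 -0.108  0.126] [-0.1 -0.  -0.1  0. ] [ 0.073 -0.185  0.126]
orange R [ 0.38  -0.014  0.122] [-0.3 -0.  -0.3  0.1] [-0.03  -0.197  0.122]
```

```bash
python3 - <<'E'
import cv2,numpy as np
a=cv2.imread("pics/scene0.png")[165:225,280:330];b=cv2.imread("pics/top0.png")[205:245,258:308]
a=cv2.resize(a,(400,480),interpolation=cv2.INTER_CUBIC)
b=cv2.resize(b,(400,320),interpolation=cv2.INTER_CUBIC)
o=np.zeros((480,800,3),np.uint8);o[:480,:400]=a;o[:320,400:]=b
cv2.imwrite("pics/crop1.png",cv2.convertScaleAbs(o,alpha=1.6))
E
```

```text
(no output)
```

View pics/crop1.png

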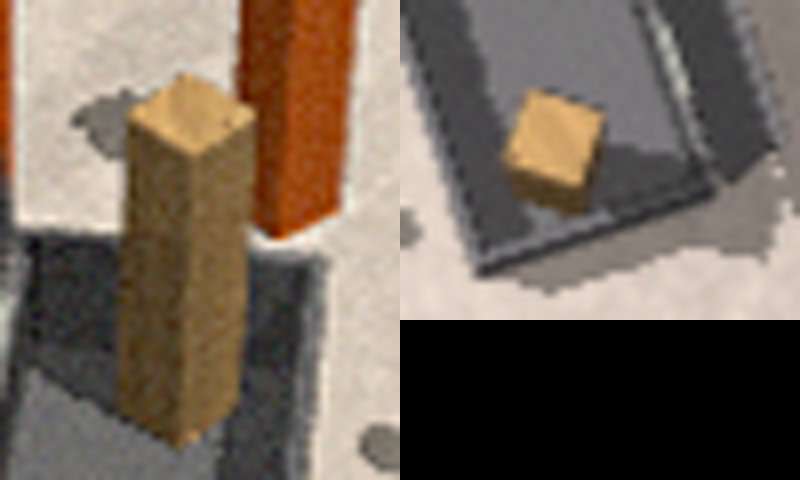

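Top face corners of the tall sample, in the 8x crop: top view (530,90), (605,112), (583,188), (503,160); scene view (185,75), (255,112), (190,155), (127,112). The block is clearly yawed relative to the case, so I'll measure that angle. If it's pushed over crooked, it would come to rest on the rim.

```bash
cat >> h.py <<'E'
c=np.load('case.npy') if __import__('os').path.exists('case.npy') else None
def plan(target_case,axis_world_deg=None):
    """shift in tool axes from the present commanded/measured pose to a case-frame point; yaw of tool y"""
    s=r.get_state();Rt=R.from_rotvec(s['tcp_rot']);w=c2w(c,[target_case])[0]
    ty=Rt.as_matrix()[:,1]
    print('t',round(s['t'],2),'tcp',s['tool_pos'].round(4),'case',w2c(c,s['tool_pos']).round(4),'F',np.round(s['ft_force'],1),'open',round(s['opening'],4))
    print('tool axes\n',Rt.as_matrix().round(3),'\n tooly deg in case',np.degrees(np.arctan2(ty[1],ty[0])-c[2]).round(1))
    d=w-s['tool_pos'];print('world shift',d.round(4),'tool shift',Rt.inv().apply(d).round(4))
E
python3 - <<'E'
from h import *
t=np.array([(530,90),(605,112),(583,188),(503,160)])-[400,0];t=t/8+[258,205]
s=np.array([(185,75),(255,112),(190,155),(127,112)])/8+[280,165]
# block model: centre u,v in case frame, yaw, top z .126
def P(v,z=.126):
    k=[(v[2]+np.pi/4+i*np.pi/2) for i in range(4)]
    return c2w(c,[(v[0]+.0198*np.cos(q),v[1]+.0198*np.sin(q),z) for q in k])
def f(v):
    o=[]
    for n,pp in(('scene',s),('top',t)):
        q=proj(n,P(v));D=np.linalg.norm(q[:,None]-pp[None],axis=2)
        for i in range(4):o+=list((q[D[:,i].argmin()]-pp[i]))
    return np.array(o)
b=min((least_squares(f,[-.005,-.088,y]) for y in np.radians([-40,-20,0,20,40])),key=lambda q:q.cost)
print('tall x,y,yaw in case',b.x[:2].round(4),np.degrees(b.x[2]).round(1),b.cost,f(b.x).round(1))
# which corner of base in scene
print(proj('scene',P(b.x,.006)).round(1), 'seen base corner ~',(280+182/8,165+445/8))
plan((b.x[0],b.x[1],.2))
E
```

```text
tall x,y,yaw in case [-0.0052 -0.0901] 53.1 2.5443708501163083 [-0.2 -1.1 -0.  -0.3 -0.2 -0.1 -1.3 -0.3 -0.7 -0.5 -0.4 -0.1 -0.8  0.1
 -0.6  0.4]
[[301.6 221.7]
 [309.3 216.1]
 [301.1 210.6]
 [293.4 216.1]] seen base corner ~ (302.75, 220.625)
t 0.1 tcp [ 0.2034 -0.5374  0.2306] case [ 0.4068 -0.5344  0.2306] F [-0.2 -0.9  0. ] open 0.0855
tool axes
 [[ 0.935  0.354 -0.001]
 [ 0.354 -0.935  0.001]
 [ 0.    -0.002 -1.   ]] 
 tooly deg in case 1.8
world shift [ 0.2862  0.5341 -0.0306] tool shift [ 0.4567 -0.3982  0.0312]
```

```bash
python3 -m crank '[[0,0.036,-0.031,0,0],[0,0.036,-0.031,0,0],[0,0.036,-0.031,0,0],[0,0.036,-0.031,0,0],[0,0.036,-0.031,0,0],[0,0.036,-0.031,0,0],[0,0.036,-0.031,0,0],[0,0.036,-0.031,0,0],[0,0.036,-0.031,0,0],[0,0.036,-0.031,0,0]]' && python3 -m crank '[[0,0.032,-0.030,0,0],[0,0.032,-0.030,0,0],[0,0.033,-0.028,0,0],[0,0,0,0,7.8],[0,0,0,0,7.8],[0,0,0,0,7.8],[0,0,0,0,7.8],[0,0,0,0,7.8],[0,0,0,0,0],[0,0,0,0,0]]'; python3 - <<'E'
from h import *
plan((-.005,-.089,.075))
E
```

```text
t: 1.1
tool_pos: [0.4308, -0.1185, 0.2312]
tcp_rot: [3.09, 0.565, -0.0]
ft_force: [1.4, 0.3, 0.6]
opening: 0.0854
grip_force: 0.0
t: 2.1
tool_pos: [0.4899, -0.0038, 0.231]
tcp_rot: [3.102, -0.494, -0.001]
ft_force: [0.1, 0.9, 0.1]
opening: 0.0857
grip_force: 0.0
t 2.1 tcp [ 0.4899 -0.0038  0.231 ] case [-0.0046 -0.09    0.231 ] F [0.1 0.9 0.1] open 0.0857
tool axes
 [[ 0.95  -0.311 -0.001]
 [-0.311 -0.95  -0.   ]
 [-0.001  0.    -1.   ]] 
 tooly deg in case -37.1
world shift [ 0.0008  0.0007 -0.156 ] tool shift [ 0.0006 -0.001   0.156 ]
```

```bash
python3 -m crank '[[0.4,0,0,0,0],[0.4,0,0,0.02,0],[0.4,0,0,0.02,0],[0.4,0,0,0.02,0],[0.4,0,0,0.03,0],[0.4,0,0,0.03,0],[0.4,0,0,0.03,0],[0.4,0,0,0,0],[0.4,0,0,0,0]]' && python3 -m crank '[[0.57,0,0,0,0],[0.57,0,0,0,0],[0.57,0,0,0,0],[0.57,0,0,0,0]]'; python3 - <<'E'
from h import *
plan((-.005,-.089,.075))
o=np.hstack([cv2.resize(get_image('scene')[140:240,250:350],(400,400),interpolation=2),cv2.resize(get_image('top')[175:275,230:330],(400,400),interpolation=2)])
cv2.imwrite('pics/a.png',cv2.convertScaleAbs(o[:,:,::-1],alpha=1.5))
E
```

```text
t: 3.0
tool_pos: [0.4903, -0.0038, 0.0816]
tcp_rot: [3.102, -0.498, -0.0]
ft_force: [0.4, -0.2, 0.2]
opening: 0.0509
grip_force: 0.0
t: 3.4
tool_pos: [0.4904, -0.0038, 0.082]
tcp_rot: [-3.102, 0.499, -0.002]
ft_force: [0.7, -0.6, 0.2]
opening: 0.0366
grip_force: 0.0
t 3.4 tcp [ 0.4904 -0.0038  0.082 ] case [-0.0044 -0.0895  0.082 ] F [ 0.7 -0.6  0.2] open 0.0366
tool axes
 [[ 0.95  -0.313  0.002]
 [-0.313 -0.95  -0.   ]
 [ 0.001 -0.    -1.   ]] 
 tooly deg in case -37.2
world shift [ 0.0002  0.0007 -0.007 ] tool shift [-0.     -0.0008  0.007 ]
```

View pics/a.png

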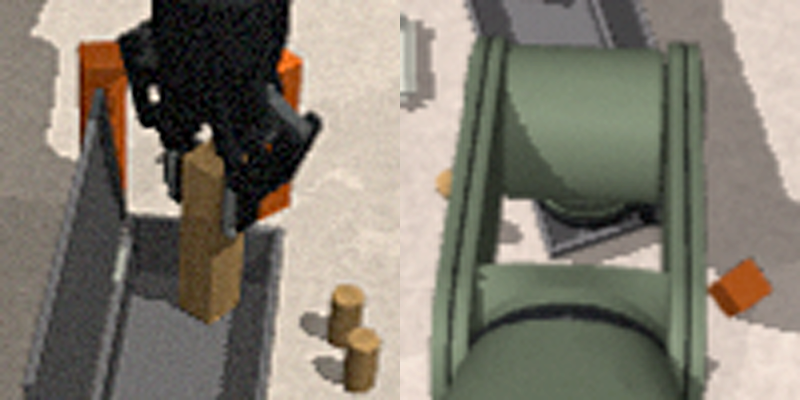

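The view from the side shows the open fingers straddling the tall sample at crop (205,190). I'll narrow the gap without squeezing and turn, so the fingers push it square with the case.

```bash
python3 -m crank '[[0.65,0,0,0,0],[0.65,0,0,0,0],[0.65,0,0,0,0]]' && python3 -m crank '[[0.65,0,0,0,-6],[0.65,0,0,0,-6],[0.65,0,0,0,-6],[0.65,0,0,0,-6],[0.65,0,0,0,-6],[0.65,0,0,0,-6],[0.65,0,0,0,-6],[0.65,0,0,0,0],[0.65,0,0,0,0]]'&& python3 -m crank '[[0.4,0,0,0,0],[0.4,0,0,0,0],[0.4,0,0,0,-0],[0.4,0,0,-0.03,0],[0.4,0,0,-0.03,0],[0.4,0,0,-0.03,0],[0.4,0,0,0,0],[0.4,0,0,0,0]]'; python3 - <<'E'
from h import *
plan((-.005,-.135,.105))
o=cv2.resize(get_image('scene')[140:240,250:350],(600,600),interpolation=2)
cv2.imwrite('pics/b.png',cv2.convertScaleAbs(o[:,:,::-1],alpha=1.5))
E
```

```text
t: 3.8
tool_pos: [0.4901, -0.0038, 0.0813]
tcp_rot: [3.102, -0.499, -0.0]
ft_force: [0.2, -0.2, 0.2]
opening: 0.0298
grip_force: 0.0
t: 4.7
tool_pos: [0.4901, -0.0038, 0.0813]
tcp_rot: [3.075, 0.643, -0.0]
ft_force: [0.3, 0.2, -0.0]
opening: 0.0299
grip_force: 0.0
t: 5.5
tool_pos: [0.4901, -0.0038, 0.1717]
tcp_rot: [3.074, 0.645, 0.002]
ft_force: [-0.4, -0.3, -0.5]
opening: 0.0513
grip_force: 0.0
t 5.5 tcp [ 0.4901 -0.0038  0.1717] case [-0.0045 -0.0897  0.1717] F [-0.4 -0.3 -0.5] open 0.0513
tool axes
 [[ 0.916  0.402  0.001]
 [ 0.402 -0.916 -0.   ]
 [ 0.001  0.001 -1.   ]] 
 tooly deg in case 4.7
world shift [-0.043  -0.0142 -0.0667] tool shift [-0.0451 -0.0043  0.0666]
```

View pics/b.png

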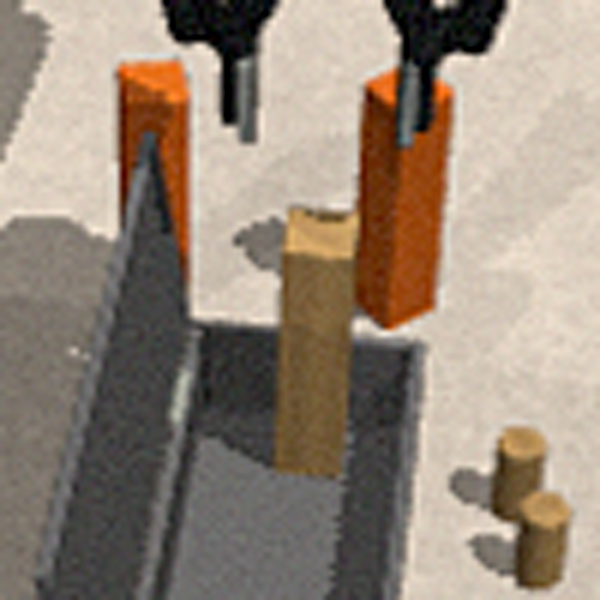

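The tall sample now stands square with the case, with its front base edge at crop (275-345,472). Next I'll close the fingers and go behind it, down to about 105 mm.

```bash
python3 -m crank '[[1,0,0,0,4.7],[1,-0.022,0,0,0],[1,-0.022,0,0,0],[1,0,0,0,0],[1,0,0,0.02,0],[1,0,0,0.02,0],[1,0,0,0.024,0],[1,0,0,0,0],[1,0,0,0,0]]'; python3 - <<'E'
from h import *
plan((-.005,-.116,.108))
E
```

```text
t: 6.45
tool_pos: [0.4487, -0.018, 0.1069]
tcp_rot: [-3.098, -0.519, 0.002]
ft_force: [-0.1, 0.7, 0.6]
opening: 0.0001
grip_force: 0.0
t 6.45 tcp [ 0.4487 -0.018   0.1069] case [-0.0045 -0.1335  0.1069] F [-0.1  0.7  0.6] open 0.0001
tool axes
 [[ 0.945  0.326 -0.001]
 [ 0.326 -0.945  0.   ]
 [-0.001 -0.    -1.   ]] 
 tooly deg in case 0.1
world shift [0.0164 0.0061 0.0011] tool shift [ 0.0175 -0.0005 -0.0011]
```

```bash
python3 -m crank '[[1,0.008,0,0,0],[1,0.006,0,0,0],[1,0.005,0,0,0],[1,0.005,0,0,0],[1,0.005,0,0,0],[1,0.005,0,0,0],[1,0.005,0,0,0],[1,0.005,0,0,0],[1,0.005,0,0,0],[1,0.005,0,0,0]]' && python3 -m crank '[[1,0,0,0,0],[1,0,0,0,0],[1,0,0,0,0],[1,0,0,-0.02,0],[1,0,0,-0.04,0],[1,0,0,-0.04,0]]'; python3 - <<'E'
from h import *
plan((.11,0,.115))
o=np.hstack([cv2.resize(get_image('scene')[140:290,230:360],(400,460),interpolation=2),cv2.resize(get_image('top')[125:275,200:330],(400,460),interpolation=2)])
cv2.imwrite('pics/d.png',cv2.convertScaleAbs(o[:,:,::-1],alpha=1.6))
E
```

```text
t: 7.45
tool_pos: [0.4999, -0.0004, 0.1073]
tcp_rot: [3.098, 0.519, -0.0]
ft_force: [0.0, 0.3, 0.9]
opening: 0.0002
grip_force: 0.0
t: 8.05
tool_pos: [0.4986, -0.0006, 0.2079]
tcp_rot: [-3.098, -0.519, 0.004]
ft_force: [1.3, -1.0, -0.1]
opening: 0.0
grip_force: 0.0
t 8.05 tcp [ 0.4986 -0.0006  0.2079] case [-0.0048 -0.0807  0.2079] F [ 1.3 -1.  -0.1] open 0.0
tool axes
 [[ 0.945  0.326 -0.002]
 [ 0.326 -0.945 -0.   ]
 [-0.002 -0.001 -1.   ]] 
 tooly deg in case 0.0
world shift [ 0.1136 -0.0823 -0.0929] tool shift [0.0808 0.1149 0.0927]
```

View pics/d.png

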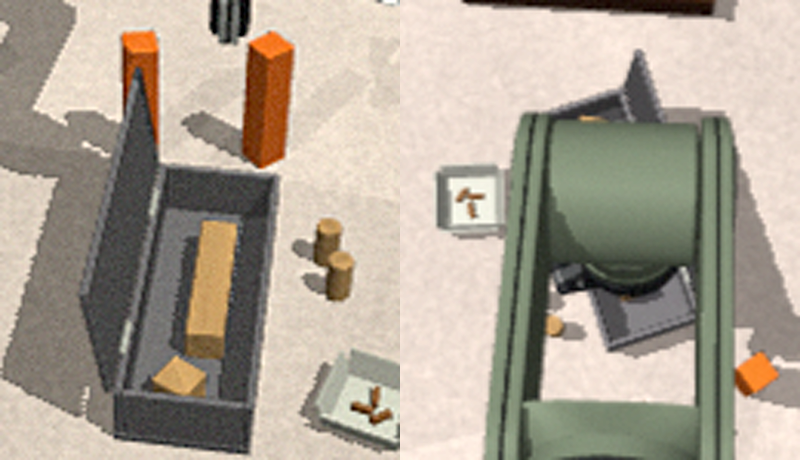

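The side view shows the tall sample lying flat along the case floor at crop (212,290), with the stub standing at (180,378). Next I'll go around behind the lid.

```bash
python3 -m crank '[[1,0.02,0.032,0,0],[1,0.02,0.033,0,0],[1,0.02,0.033,0,0],[1,0.02,0.033,0,0],[1,0,0,0,0],[1,0,0,0.03,0],[1,0,0,0.03,0],[1,0,0,0.033,0],[1,0,0,0,0],[1,0,0,0,0]]'; python3 - <<'E'
from h import *
plan((.067,0,.115))
E
```

```text
t: 9.15
tool_pos: [0.6173, -0.0979, 0.1143]
tcp_rot: [-3.098, -0.52, 0.002]
ft_force: [-0.1, -0.3, 0.2]
opening: -0.0001
grip_force: 0.0
t 9.15 tcp [ 0.6173 -0.0979  0.1143] case [ 1.258e-01 -1.000e-04  1.143e-01] F [-0.1 -0.3  0.2] open -0.0001
tool axes
 [[ 0.945  0.326 -0.001]
 [ 0.326 -0.945  0.   ]
 [-0.001 -0.001 -1.   ]] 
 tooly deg in case 0.1
world shift [-0.019   0.0557  0.0007] tool shift [ 0.0002 -0.0588 -0.0007]
```

```bash
python3 -m crank '[[1,0,-0.015,0,0],[1,0,-0.012,0,0],[1,0,-0.012,0,0],[1,0,-0.01,0,0],[1,0,-0.01,0,0],[1,0,-0.01,0,0],[1,0,-0.01,0,0],[1,0,-0.01,0,0],[1,0,-0.007,0,0],[1,0,0,0,0]]'; python3 - <<'E'
from h import *
plan((-.024,0,.058))
o=cv2.resize(get_image('scene')[140:290,200:400],(800,600),interpolation=2)
cv2.imwrite('pics/e.png',cv2.convertScaleAbs(o[:,:,::-1],alpha=1.6))
E
```

```text
t: 10.15
tool_pos: [0.5859, -0.0064, 0.1141]
tcp_rot: [-3.097, -0.52, 0.002]
ft_force: [-0.0, 0.0, 0.0]
opening: 0.0
grip_force: 0.0
t 10.15 tcp [ 0.5859 -0.0064  0.1141] case [ 0.0291 -0.      0.1141] F [-0.  0.  0.] open 0.0
tool axes
 [[ 0.945  0.327 -0.001]
 [ 0.327 -0.945  0.001]
 [-0.001 -0.001 -1.   ]] 
 tooly deg in case 0.1
world shift [-0.0172  0.0502 -0.0561] tool shift [ 0.0002 -0.053   0.0561]
```

View pics/e.png

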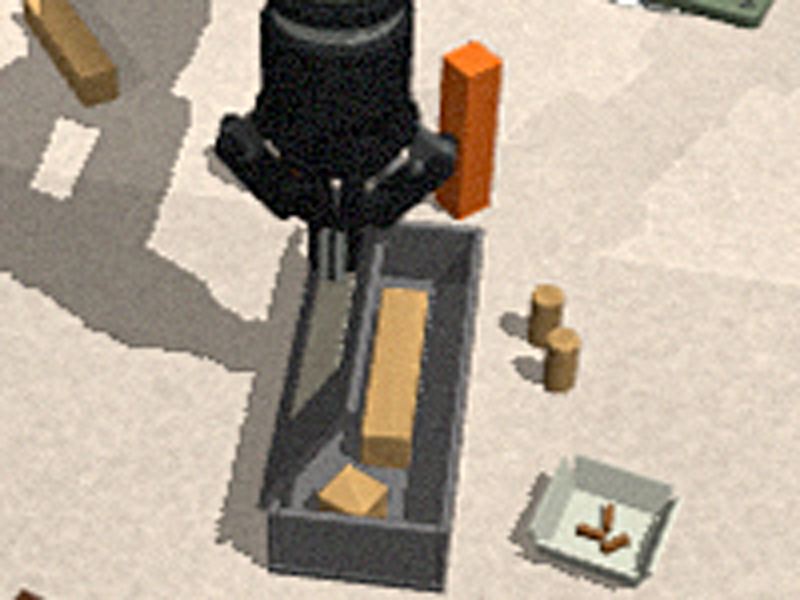

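The lid leans over to about 60° with the fingertips behind it at crop (335,250), and the contents are undisturbed. I'll sweep it on down.

```bash
python3 -m crank '[[1,0,-0.009,0.004,0],[1,0,-0.009,0.005,0],[1,0,-0.009,0.006,0],[1,0,-0.009,0.007,0],[1,0,-0.009,0.008,0],[1,0,-0.007,0.009,0],[1,0,0,0.008,0],[1,0,0,0.005,0],[1,0,0,0,0]]'; python3 - <<'E'
from h import *
plan((-.024,0,.058))
E
```

```text
t: 11.1
tool_pos: [0.569, 0.0415, 0.0612]
tcp_rot: [-3.098, -0.519, 0.003]
ft_force: [-1.0, -0.7, -0.3]
opening: -0.0003
grip_force: 0.0
t 11.1 tcp [0.569  0.0415 0.0612] case [-0.0217 -0.0004  0.0612] F [-1.  -0.7 -0.3] open -0.0003
tool axes
 [[ 0.945  0.326 -0.002]
 [ 0.326 -0.945 -0.   ]
 [-0.002 -0.    -1.   ]] 
 tooly deg in case 0.1
world shift [-0.0004  0.0023 -0.0032] tool shift [ 0.0004 -0.0023  0.0032]
```

```bash
python3 -m crank '[[1,0,0,0.002,0],[1,0,0,0.001,0],[1,0,0,0.001,0],[1,0,0,0,0],[1,0,0,0,0]]'
```

```text
t: 11.6
tool_pos: [0.5697, 0.0414, 0.0584]
tcp_rot: [3.098, 0.519, 0.0]
ft_force: [0.2, -0.4, 0.5]
opening: -0.0001
grip_force: 0.1
```

```bash
python3 -m crank '[[1,0,0,0.001,0],[1,0,0,0,0],[1,0,0,0,0]]'; python3 -m crank '[[1,0,0,0.001,0],[1,0,0,0,0],[1,0,0,0,0]]'
```

```text
t: 11.9
tool_pos: [0.5697, 0.0415, 0.058]
tcp_rot: [3.098, 0.519, 0.001]
ft_force: [-2.7, -0.8, 4.2]
opening: 0.0001
grip_force: 2.7
t: 12.2
tool_pos: [0.5698, 0.0415, 0.0579]
tcp_rot: [3.098, 0.519, 0.002]
ft_force: [-4.1, -0.5, 12.4]
opening: -0.0006
grip_force: 5.6
```

Firm contact at z = 0.058, the height of the shut lid, with 12 N. I'll back off, move clear and look.

```bash
python3 -m crank '[[1,0,0,0,0],[1,0,0,-0.01,0],[1,0,0,-0.03,0],[1,0,0,-0.04,0],[1,0,0,-0.04,0],[1,0,0.04,-0.02,0],[1,0,0.04,0,0],[1,0,0.04,0,0],[1,0,0,0,0],[1,0,0,0,0]]'; python3 - <<'E'
from h import *
o=cv2.resize(get_image('scene')[140:290,200:400],(800,600),interpolation=2)
a=np.array([[s*.048,t*.12,z] for z in(.058,) for s in(1,-1) for t in(1,-1)])
print(((proj('scene',c2w(c,a))-[200,140])*4).round(0).tolist())
cv2.imwrite('pics/f.png',cv2.convertScaleAbs(o[:,:,::-1],alpha=1.6))
E
```

```text
t: 13.2
tool_pos: [0.6086, -0.0725, 0.1961]
tcp_rot: [-3.098, -0.516, 0.001]
ft_force: [-0.4, 0.1, -0.1]
opening: -0.0001
grip_force: 0.0
[[265.0, 503.0], [327.0, 202.0], [450.0, 523.0], [483.0, 216.0]]
```

View pics/f.png

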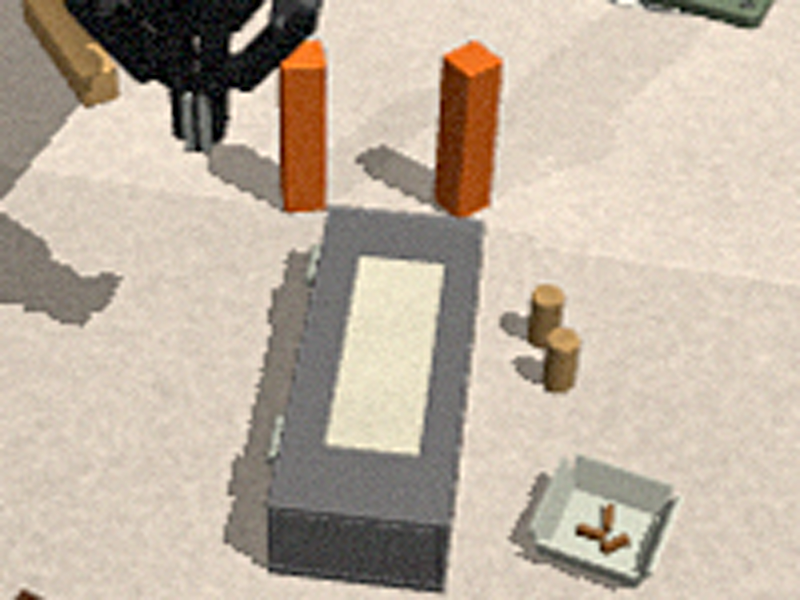

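The lid lies flat on the case. Its corners at crop (483,222) and (450,520) match the shut prediction of (483,216) and (450,523), and the robot is clear. I'll hand the job in.

```bash
python3 -c "
from rig import r
print(r.sign_off())"
```

```text
the job is handed in; nothing more can be done
None
```

I turned the tall sample square with the case using the fingertips (no gripping or lifting) and pushed it flat, then pressed the lid shut and handed the job in at about 13 s of the 45 s allowed; the last picture shows the lid flat and the visible dowels and boat unmoved, but sign-off returned no verdict.

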